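# Make up a chased brass coffee set on its tray

### The job

Make up the coffee set on the brass tray for the customer: each enamelled cup upright in the middle of the saucer of its own colour, the sugar pot on the tray midway between the two saucers and in line with them, with its lid properly on, and the coffee pot standing behind the sugar pot in the middle of the tray's back half (the side away from the robot), its spout pointing to the tray's left end as the robot sees it. Leave the saucers where they lie on the tray, and do not knock over the amber lacquer bottle that stands among the pieces.

Things in the scene. Friction and masses are not known exactly. Their poses are not given: they have to be found in the camera images.
- tray: Rectangular brass tray, fixed, 240 (x, depth) x 340 (y, length) mm; a bow handle on each short end reaches 194 mm from the centre. Origin: centre of underside. Floor top at z 5 mm; rim 14 mm high, 8 mm thick. Its +x points away from the robot (the back), +y to its left end; turned at most 0.22 rad. Two saucers lie in its front half.
- saucer_red: Loose brass saucer ringed with red enamel, 90 mm across, flat top 6 mm above its underside. Origin: centre of underside, z up. Lies on the tray floor, about 55 mm in front of the tray's centre and about 100 mm to its left or its right, which differs from start to start.
- saucer_blue: Loose brass saucer ringed with blue enamel, same size and origin as the red one; it lies on the other side of the tray's front half.
- cup_red: Brass cup without handle, upper half and rim red enamel, 58 mm high: straight round wall of 54 mm diameter from z 18 mm to the rim, narrowing to a 42 mm foot; about 120 g. Starts upright on the bench. Origin: centre of underside, z up.
- cup_blue: Brass cup without handle, upper half and rim blue enamel; shape, size, mass and origin as the red cup.
- sugar_pot: Open plain brass sugar pot with a darker band, 52 mm high: straight round wall of 64 mm outer diameter from z 14 mm to the rim, foot 48 mm, mouth 56 mm inside; about 180 g. Starts upright on the bench, lid off. Origin: centre of underside, z up.
- sugar_lid: Brass sugar-pot lid, right way up on the bench, 70 g. From below: 50 mm plug z 0-6 mm, 62 mm flange z 6-9, dome to z 19, 11 mm stem, round knob of 18 mm diameter z 26-41. Origin: centre of the plug's underside, z up. Seated: plug inside the pot's mouth (3 mm play all round), flange on its rim, this origin 46 mm above the sugar pot's.
- coffee_pot: Tall brass coffee pot, one piece, about 420 g: foot 72 mm across, belly 86 mm at z 44, straight round neck 38 mm diameter from z 88 to 130 mm, finial top z 160. Spout to its +x reaches 83 mm out (z up to 121), bow handle to its -x reaches 72 mm (z up to 126). Starts upright on the bench. Origin: centre of underside. Grip the neck, fingers closing across the spout-handle line.
- spout_tip (a point): Tip of the coffee pot's spout, 78 mm from the pot's axis at z 116 mm.
- lacquer: Amber glass lacquer bottle, black cap, paper label, 48 mm diameter, 115 mm tall, upright among the pieces; a bystander. Origin: centre of underside, z up.
Things that resemble listed ones, but are neither listed nor needed, are in the scene too. What is shaped like the saucer_red but pink or turquoise is not meant.

How it is judged (in metres and radians):
At the end, for the whole second after the job is handed in: Cups upright on their own saucers within 12 mm; saucers moved under 20 mm; sugar pot on the tray within 122 mm of both saucers and 27 mm of their row, lid seated; coffee pot upright, 30-85 mm behind the tray's middle, 25 mm sideways, spout to +y within 0.4 rad; all released, at rest (horizontal distance between cup_red and saucer_red below 0.012 m and z of cup_red in the frame of saucer_red between 0.003 and 0.01 m and angle between each of cup_red, cup_blue, sugar_lid, sugar_pot, coffee_pot's own z axis and vertical below 0.12 rad and distance of each of saucer_red, saucer_blue from where it was at the start of the episode below 0.02 m and z of saucer_red in the frame of tray between 0.002 and 0.009 m and horizontal distance between cup_blue and saucer_blue below 0.012 m and z of cup_blue in the frame of saucer_blue between 0.003 and 0.01 m and z of saucer_blue in the frame of tray between 0.002 and 0.009 m and horizontal distance between sugar_pot and saucer_red below 0.122 m and horizontal distance between sugar_pot and saucer_blue below 0.122 m and x of sugar_pot in the frame of tray between -0.082 and -0.028 m and z of sugar_pot in the frame of tray between 0.002 and 0.009 m and horizontal distance between sugar_lid and sugar_pot below 0.006 m and z of sugar_lid in the frame of sugar_pot between 0.043 and 0.049 m and x of coffee_pot in the frame of tray between 0.03 and 0.085 m and y of coffee_pot in the frame of tray between -0.025 and 0.025 m and z of coffee_pot in the frame of tray between 0.002 and 0.009 m and angle between the x axis of coffee_pot and the y axis of tray, either way round below 0.4 rad and y of spout_tip in the frame of tray above 0.03 m and linear speed of each of cup_red, cup_blue, sugar_pot, sugar_lid, coffee_pot below 0.02 m/s and angular speed of each of cup_red, cup_blue, sugar_pot, sugar_lid, coffee_pot below 0.3 rad/s); the robot touches nothing.
It fails at once if the lacquer bottle is knocked over (angle between lacquer's own z axis and vertical above 0.5 rad).
It also fails if it takes over 144 s, if anything falls off the work surface, if the arm or the gripper's body presses on something with over 40 N, if the wrist force passes 120 N, or if a joint passes its speed limit or range.

### The arm

A 6-joint arm with a two-finger parallel gripper is mounted at the origin on the work surface. World frame = base frame: x ahead of the robot, y to its left, z up, the work surface at z = 0. Lengths are in m, angles in degrees, forces in N, time in s.
With the tool pointing down it reaches from about 0.35 to 0.925 m from the base axis. Payload 6.4 kg.
Tool frame: the origin (TCP) lies between the finger pads; the fingertips stand arm.tips_ahead ahead of it and the grasp point (between the pads) lies 5 mm behind it (arm.tips_ahead is the distance from the TCP to the fingertips, in m); z points along the fingers, y is the line along which they close (so a half turn about z gives the same grasp; the last joint's range is limited). The gripper opens to 85 mm and grips with 20 to 120 N. Pads are 22 mm wide; open, the fingers measure 114 mm over their backs; the gripper's body (76 mm by 85 mm) begins 54 mm behind the grasp point. The pads swing forward as they close: fully open they stand 13 mm farther back than shut.
Start: joints at [-85.835, 14.043, 89.255, -0, 76.702, -9.975], TCP at [0.159, -0.63, 0.245] pointing down, gripper open.
Joint ranges: [-179.41, 179.41], [-58.25, 129.5], [7.25, 145.43], [-54.29, 234.29], [11.92, 165.04], [-157.13, 157.13]. Speed limits (degrees/s): [147.25, 147.25, 180, 180, 180, 180].

### API

Orientations are given as a 3x3 rotation matrix whose columns are the frame's x, y, z axes.
In Python, from workcell import telemetry, cams, order, arm gives the robot as it stands. The module is installed in compiled form; this text tells all that it offers.
- The arm moves only by the tool step_arm, never from a script. Its argument "series" is text: rows parted by semicolons, each of 7 numbers parted by spaces: the turn, a rotation vector about the tool's x, y, z in rad, then the shift along the tool's x, y, z in mm, then the finger opening in mm, from 0 to 85.4. In form: rx ry rz x y z claw; .... A call has exactly 8 rows; each row is the pose to reach, as a shift and turn from the pose commanded when the call began, along the tool's axes at that moment; what a row does not reach only later rows make up. A row lasts 1/12 s, in which the tool goes at most 41.7 mm and 7.16 degrees, less where a joint would pass 70% of its speed; a pose out of reach is approached as far as the arm can. A call with a gripper value outside its range is refused whole. The fingers move at their own pace and stop on an object; the grip force is fixed at half the most. Time passes only in rows, so rows that repeat a pose let the fingers close, or fill a call up. It gives the time, the measured TCP pose, the force, the opening and the grip force at its end, in the units of the state.
- telemetry.get_state(): the state, without advancing time (a new reading comes with each control period).
- cams.snapshot(name): name is "side" or "top"; returns the picture (420x560x3 uint8, red, green, blue); there is no depth.
- cams.camera_params(name): a dict with "fx", "fy", "cx", "cy" (pixels), "position" and "orientation" of the camera in the world. Camera axes: x right, y up, looking along -z (the intrinsics and any distortion apply to the point x, -y, -z); pixel columns grow to the right and rows downward; lengths in m; the calibration is good to about 2 mm. A picture is of the moment at which its call begins. camera_params takes no time and is no camera call.
- order.job_done(): hands the job in; it is judged then, once.
The state is a dict: "clock": time; "qpos": joint angles; "qd": joint speeds; "effort": joint torques, N m; "ee_pos": TCP position; "ee_rot": TCP orientation; "wrist_force": force on the tool from outside, world axes, zero at the start; "moment": the same for the moment, N m; "opening": finger opening in m; "gripper_force": force on a finger pad.
Only numpy, scipy, OpenCV 4.12 (cv2) and the standard library are available. Lean on these libraries where they do the work, as an engineer would, in place of code of your own. Each camera call takes 0.05 s, during which the arm holds its last target. There are 200 camera calls.

## Working session

There is one attempt and no reset: what is moved stays moved. The work goes in short steps, Python scripts to look and compute and a tool call to move; the robot and the scene stay as the last step left them, time stands still between calls to the robot, and variables do not carry over. Pictures are saved under pics/ and viewed, at most 14 in all, crops included, and the job is handed in when it is done.

Besides the shell and the picture viewer there is one more tool, called after ">>>" by a JSON object that holds its "fn" and its "kwargs", one argument or row to a line. step_arm: Moves the arm, as the interface text tells. Its arguments: {"type":"object","properties":{"series":{"type":"string"}},"required":["series"]}

```bash
mkdir -p pics; python3 - <<'E'
from workcell import telemetry, cams, order, arm
import cv2
print(telemetry.get_state(), arm.tips_ahead)
for n in ("top","side"):
    print(cams.camera_params(n)); cv2.imwrite(f"pics/{n}0.png",cv2.cvtColor(cams.snapshot(n),cv2.COLOR_RGB2BGR))
E
```

```text
{'clock': 0.0, 'qpos': array([-8.58355667e+01,  1.40842481e+01,  8.93262283e+01,  1.51968013e-03,
        7.67019826e+01, -9.97572757e+00]), 'qd': array([ 0.01971805,  0.00826045, -0.01514811,  0.00493855,  0.01161511,
        0.05682827]), 'effort': array([-1.15858038e-04, -4.29517972e+01, -3.26124430e+01, -1.62864881e-04,
        5.34095525e-03, -4.79698670e-06]), 'ee_pos': array([ 0.15875777, -0.62975738,  0.2441665 ]), 'ee_rot': array([[ 9.69702536e-01,  2.44288720e-01, -1.16791016e-04],
       [ 2.44288474e-01, -9.69700625e-01,  1.95946956e-03],
       [ 3.65423988e-04, -1.92863330e-03, -9.99998073e-01]]), 'wrist_force': array([-0.30413988, -0.19178745, -0.45665787]), 'moment': array([ 0.03736036, -0.0008505 ,  0.01623057]), 'gripper_force': 0.0, 'opening': 0.08540283574130661} 0.014
{'fx': 437.26868361079255, 'fy': 437.26868361079255, 'cx': 286.6980517357603, 'cy': 206.19987575323327, 'position': array([ 0.2599026 , -0.03042477,  1.41003353]), 'orientation': array([[-0.00545543,  0.98988021, -0.14180058],
       [-0.99997195, -0.00467258,  0.00585312],
       [ 0.00513132,  0.14182854,  0.98987794]])}
{'fx': 391.182708181928, 'fy': 391.182708181928, 'cx': 271.1636467002401, 'cy': 213.22547726877164, 'position': array([0.07283445, 0.73283503, 0.80875233]), 'orientation': array([[-0.91376654,  0.25204883, -0.31859394],
       [-0.40590703, -0.59820915,  0.69093075],
       [-0.01643752,  0.76066892,  0.6489319 ]])}
```

View pics/top0.png

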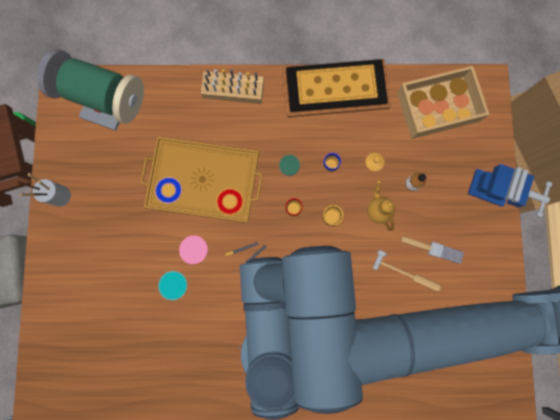

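View pics/side0.png

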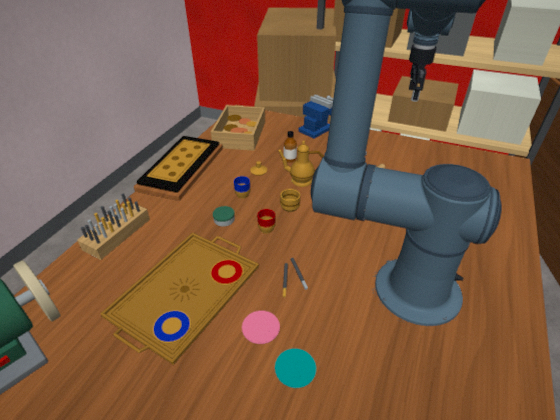

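The pictures show these candidates in the top view:
- **Red ring:** the red saucer is at (230,201). The pink (193,250) and turquoise (173,285) discs are decoys.
- **Blue ring:** the blue saucer is at (168,190).
- **Cups:** red is at (294,207) and blue at (332,162). The green bowl at (289,165) is a decoy.
- **Sugar pot:** the banded pot at (333,215), with its lid at (375,161).
- **Coffee pot:** at (380,210), spout towards about (378,183).
- **Lacquer bottle:** at (417,181).

I'll check these choices in one close crop.

```bash
cat > h.py <<'E'
import numpy as np, cv2
from workcell import telemetry, cams, order, arm
def ray(n,uv):
    p=cams.camera_params(n); d=np.array([(uv[0]-p["cx"])/p["fx"],-(uv[1]-p["cy"])/p["fy"],-1.])
    return p["position"],p["orientation"]@d
def onz(n,uv,z):
    o,d=ray(n,uv); return o+d*(z-o[2])/d[2]
def proj(n,P):
    p=cams.camera_params(n); c=p["orientation"].T@(np.asarray(P)-p["position"])
    return np.array([p["cx"]-p["fx"]*c[0]/c[2], p["cy"]+p["fy"]*c[1]/c[2]])
def two(a,b):
    o1,d1=ray("top",a);o2,d2=ray("side",b)
    s=np.linalg.lstsq(np.c_[d1,-d2],o2-o1,rcond=None)[0]
    A=o1+s[0]*d1;B=o2+s[1]*d2; return (A+B)/2,np.linalg.norm(A-B)
def hsv(img): return cv2.cvtColor(img,cv2.COLOR_RGB2HSV)
def rd(f): return cv2.cvtColor(cv2.imread(f),cv2.COLOR_BGR2RGB)
E
python3 - <<'E'
from h import *
t=rd("pics/top0.png"); s=rd("pics/side0.png")
a=cv2.resize(t[140:240,270:435],None,fx=4.8,fy=4.8,interpolation=cv2.INTER_CUBIC)
cv2.imwrite("pics/crop_t.png",cv2.cvtColor(a,cv2.COLOR_RGB2BGR))
b=cv2.resize(s[120:245,205:345],None,fx=4.8,fy=4.8,interpolation=cv2.INTER_CUBIC)
cv2.imwrite("pics/crop_s.png",cv2.cvtColor(b,cv2.COLOR_RGB2BGR))
H=hsv(t)
for nm,img,nme in(("top",t,"t"),("side",s,"s")):
  H=hsv(img).astype(int)
  sat=(H[...,1]>150)&(H[...,2]>70)
  for c,m in(("red",sat&((H[...,0]<4)|(H[...,0]>174))),("blue",sat&(abs(H[...,0]-118)<9))):
    n,l,st,ce=cv2.connectedComponentsWithStats(m.astype(np.uint8))
    for i in range(1,n):
      if 40<st[i,4]<3000: print(nm,c,st[i],ce[i].round(1),onz(nm,ce[i],.011).round(4),onz(nm,ce[i],.058).round(4))
E
```

```text
top red [218 190  24  23 220] [229.3 201.1] [0.4777 0.1469 0.011 ] [0.4704 0.141  0.058 ]
top blue [156 179  24  23 235] [168.1 189.9] [0.5155 0.3459 0.011 ] [0.5069 0.3332 0.058 ]
side red [325   0  10   8  67] [329.    3.1] [ 1.1206 -2.7895  0.011 ] [ 1.0589 -2.582   0.058 ]
side red [470   0  38  38 927] [488.5  17.8] [-0.1082 -2.7542  0.011 ] [-0.0975 -2.5487  0.058 ]
side red [403   9   7  20  76] [405.7  18.8] [ 0.4469 -2.5213  0.011 ] [ 0.4249 -2.3295  0.058 ]
side red [553  27   7  17  57] [556.8  36.6] [-0.5172 -2.4261  0.011 ] [-0.4824 -2.2399  0.058 ]
side red [377  57  36  38 847] [392.2  73.8] [ 0.3346 -1.4125  0.011 ] [ 0.3192 -1.2861  0.058 ]
side red [424  63  50  43 924] [451.   77.2] [ 0.0447 -1.4762  0.011 ] [ 0.0464 -1.346   0.058 ]
side red [258 209  17  18 208] [266.  217.2] [ 0.4716 -0.0929  0.011 ] [ 0.4481 -0.0443  0.058 ]
side red [212 261  30  22 308] [226.2 271.7] [0.4776 0.1509 0.011 ] [0.4538 0.1852 0.058 ]
side red [  0 356  10  11  64] [  3.6 360.5] [0.8054 0.5705 0.011 ] [0.7622 0.5801 0.058 ]
side blue [234 177  16  15 177] [241.4 183.6] [ 0.6234 -0.2205  0.011 ] [ 0.591  -0.1643  0.058 ]
side blue [154 311  35  30 512] [171.2 325.9] [0.5156 0.3498 0.011 ] [0.4895 0.3724 0.058 ]
```

View pics/crop_t.png

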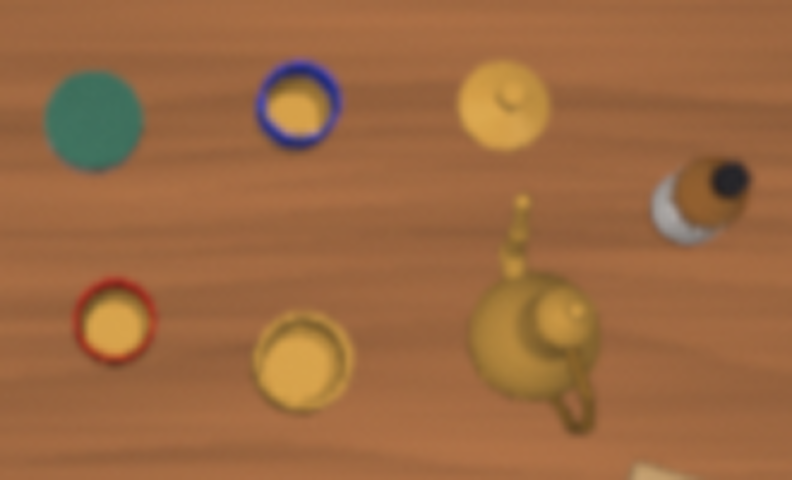

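View pics/crop_s.png

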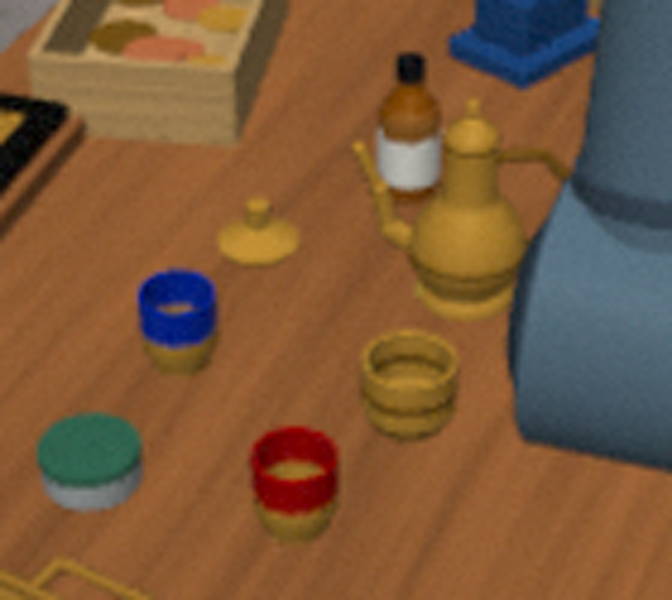

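The crops confirm the choices. In the top crop the rims are red cup (115,321), blue cup (299,105) and sugar pot (304,361), the lid is at (504,105), and the spout tip is at (522,200). The green lidded jar is a decoy.

```bash
python3 - <<'E'
from h import *
T=lambda x,y:((x+.5)/4.8-.5+270,(y+.5)/4.8-.5+140)
S=lambda x,y:((x+.5)/4.8-.5+205,(y+.5)/4.8-.5+120)
for n,a,z,b in(("red",(115,321),.058,(295,457)),("blue",(299.5,105),.058,(177.5,295)),("sugar",(304,361),.052,(409,360)),("lidflange",(504,105),.009,(259,240)),("knob",(513,94),.036,(258,209)),("finial",(576,311),.16,(474,103)),("spout",(522,200),.118,(360,148)),("cap",(731,180),.112,(411,62)),("jar",(95,120),.03,(90,443))):
    print(n,onz("top",T(*a),z).round(4),onz("side",S(*b),z).round(4),[np.round(v,4) for v in two(T(*a),S(*b))])
t=rd("pics/top0.png");H=hsv(t).astype(int)
for n in("top","side"):
    img=rd(f"pics/{n}0.png");H=hsv(img).astype(int)
    print(n,"tray hsv",H[150,200] if n=="top" else H[280,150],"wood",H[240,250] if n=="top" else H[300,100],H[120,200])
m=((abs(hsv(t)[...,0].astype(int)-20)<5)&(hsv(t)[...,1]>140)).astype(np.uint8)
m[:, :130]=0;m[:,275:]=0;m[:125]=0;m[230:]=0
m=cv2.morphologyEx(cv2.morphologyEx(m,cv2.MORPH_CLOSE,np.ones((9,9))),cv2.MORPH_OPEN,np.ones((15,15)))
c=max(cv2.findContours(m,cv2.RETR_EXTERNAL,2)[0],key=cv2.contourArea)
r=cv2.minAreaRect(c);print(r)
P=np.array([onz("top",p,.014) for p in cv2.boxPoints(r)]);print(P.round(4),P.mean(0),np.linalg.norm(np.diff(P,axis=0),axis=1))
E
```

```text
red [ 0.4526 -0.0599  0.058 ] [ 0.4523 -0.0541  0.058 ] [array([ 0.4541, -0.0597,  0.0528]), np.float64(0.0017)]
blue [ 0.5962 -0.1829  0.058 ] [ 0.5968 -0.1774  0.058 ] [array([ 0.5986, -0.1829,  0.0536]), np.float64(0.0026)]
sugar [ 0.4265 -0.1831  0.052 ] [ 0.4269 -0.1784  0.052 ] [array([ 0.4278, -0.1832,  0.0481]), np.float64(0.0017)]
lidflange [ 0.6078 -0.3286  0.009 ] [ 0.6066 -0.3237  0.009 ] [array([ 0.6091, -0.3294,  0.0047]), np.float64(0.0006)]
knob [ 0.6087 -0.3292  0.036 ] [ 0.6069 -0.3249  0.036 ] [array([ 0.6095, -0.33  ,  0.0323]), np.float64(0.0002)]
finial [ 0.4428 -0.3356  0.16  ] [ 0.4416 -0.329   0.16  ] [array([ 0.4439, -0.3366,  0.1554]), np.float64(0.0007)]
spout [ 0.5196 -0.3146  0.118 ] [ 0.5174 -0.3097  0.118 ] [array([ 0.5201, -0.3155,  0.1141]), np.float64(0.0004)]
cap [ 0.533  -0.4486  0.112 ] [ 0.5338 -0.4465  0.112 ] [array([ 0.534 , -0.4488,  0.1107]), np.float64(0.0014)]
jar [ 0.5934 -0.048   0.03  ] [ 0.5939 -0.0447  0.03  ] [array([ 0.5949, -0.0477,  0.0271]), np.float64(0.0018)]
top tray hsv [ 18 166 175] wood [ 12 151 160] [ 12 151 162]
side tray hsv [ 19 192 141] wood [ 13 167 142] [ 13  19 124]
((201.24000549316406, 178.82000732421875), (118.65251922607422, 72.83198547363281), 8.130102157592773)
[[0.4612 0.4421 0.014 ]
 [0.7013 0.4185 0.014 ]
 [0.6428 0.0312 0.014 ]
 [0.4051 0.0638 0.014 ]] [0.55260898 0.23889459 0.014     ] [0.24119926 0.39169727 0.2399131 ]
```

>>> {"fn": "step_arm", "kwargs": {
  "series": "0 0 -1.324 369 -370 0 85;0 0 -1.324 369 -370 0 85;0 0 -1.324 369 -370 0 85;0 0 -1.324 369 -370 0 85;0 0 -1.324 369 -370 0 85;0 0 -1.324 369 -370 0 85;0 0 -1.324 369 -370 0 85;0 0 -1.324 369 -370 0 85"
}}

```text
clock: 0.77
ee_pos: [0.3298, -0.3419, 0.2449]
ee_rot: [[0.313, 0.95, -0.0], [0.95, -0.313, 0.0], [0.0, -0.0, -1.0]]
wrist_force: [1.0, -0.6, 1.2]
opening: 0.0849
gripper_force: 0.0
```

>>> {"fn": "step_arm", "kwargs": {
  "series": "0 0 -0.318 183 42 60 85;0 0 -0.318 183 42 60 85;0 0 -0.318 183 42 60 85;0 0 -0.318 183 42 60 85;0 0 -0.318 183 42 60 85;0 0 -0.318 183 42 60 85;0 0 -0.318 183 42 60 85;0 0 -0.318 183 42 60 85"
}}

```text
clock: 1.43
ee_pos: [0.4274, -0.1841, 0.1854]
ee_rot: [[0.006, 1.0, -0.0], [1.0, -0.006, -0.0], [-0.0, -0.0, -1.0]]
wrist_force: [0.1, -0.0, -0.1]
opening: 0.0851
gripper_force: 0.0
```

>>> {"fn": "step_arm", "kwargs": {
  "series": "0 0 -0.006 3 0 30 85;0 0 -0.006 3 0 60 85;0 0 -0.006 3 0 90 85;0 0 -0.006 3 0 115 85;0 0 -0.006 3 0 130 85;0 0 -0.006 3 0 142 85;0 0 -0.006 3 0 155 85;0 0 -0.006 3 0 155 85"
}}

```text
clock: 2.1
ee_pos: [0.4258, -0.1814, 0.0286]
ee_rot: [[0.003, 1.0, -0.003], [1.0, -0.003, 0.002], [0.002, -0.003, -1.0]]
wrist_force: [-0.7, 1.0, 0.1]
opening: 0.085
gripper_force: 0.0
```

>>> {"fn": "step_arm", "kwargs": {
  "series": "0 0 0 0 0 0 70;0 0 0 0 0 0 66;0 0 0 0 0 0 55;0 0 0 0 0 0 50;0 0 0 0 0 0 50;0 0 0 0 0 0 50;0 0 0 0 0 0 50;0 0 0 0 0 0 50"
}}

```text
clock: 2.77
ee_pos: [0.4284, -0.1821, 0.032]
ee_rot: [[-0.0, 1.0, 0.002], [1.0, 0.0, -0.003], [-0.003, 0.002, -1.0]]
wrist_force: [-3.3, -1.0, 5.8]
opening: 0.0625
gripper_force: 66.3
```

>>> {"fn": "step_arm", "kwargs": {
  "series": "0 0 0 0 0 -25 50;0 0 0 0 0 -60 50;0 0 0 15 2 -90 50;0 0 0 50 8 -100 50;0 0 0 90 14 -100 50;0 0 0 130 21 -100 50;0 0 0 170 27 -100 50;0 0 0 210 34 -100 50"
}}

```text
clock: 3.43
ee_pos: [0.4614, 0.031, 0.131]
ee_rot: [[0.001, 1.0, 0.002], [1.0, -0.001, -0.0], [-0.0, 0.002, -1.0]]
wrist_force: [1.5, 0.1, -2.4]
opening: 0.0625
gripper_force: 67.0
```

>>> {"fn": "step_arm", "kwargs": {
  "series": "0 0 0 40 6 0 50;0 0 0 80 13 0 50;0 0 0 120 19 0 50;0 0 0 160 26 0 50;0 0 0 190 31 0 50;0 0 0 210 34 0 50;0 0 0 220 35 0 50;0 0 0 220 35 0 50"
}}

```text
clock: 4.1
ee_pos: [0.4964, 0.2506, 0.1305]
ee_rot: [[-0.002, 1.0, 0.0], [1.0, 0.002, 0.0], [0.0, 0.0, -1.0]]
wrist_force: [-0.6, -1.1, -1.2]
opening: 0.0627
gripper_force: 67.0
```

>>> {"fn": "step_arm", "kwargs": {
  "series": "0 0 0 0 0 20 50;0 0 0 0 0 45 50;0 0 0 0 0 65 50;0 0 0 0 0 78 50;0 0 0 0 0 86 50;0 0 0 0 0 91 50;0 0 0 0 0 94 50;0 0 0 0 0 94 50"
}}

```text
clock: 4.77
ee_pos: [0.4974, 0.249, 0.0374]
ee_rot: [[0.0, 1.0, 0.001], [1.0, -0.0, 0.0], [0.0, 0.001, -1.0]]
wrist_force: [-0.6, 0.5, -2.2]
opening: 0.0628
gripper_force: 67.0
```

>>> {"fn": "step_arm", "kwargs": {
  "series": "0 0 0 0 0 1 50;0 0 0 0 0 1 50;0 0 0 0 0 1 64;0 0 0 0 0 1 70;0 0 0 0 0 1 80;0 0 0 0 0 1 85;0 0 0 0 0 1 85;0 0 0 0 0 1 85"
}}

```text
clock: 5.43
ee_pos: [0.4964, 0.2492, 0.0352]
ee_rot: [[-0.0, 1.0, -0.0], [1.0, 0.0, 0.0], [0.0, -0.0, -1.0]]
wrist_force: [0.4, -0.8, 0.5]
opening: 0.0851
gripper_force: 0.0
```

>>> {"fn": "step_arm", "kwargs": {
  "series": "0 0 0.11 0 0 0 85;0 0 0.22 0 0 0 85;0 0 0.33 0 0 0 85;0 0 0.44 0 0 0 85;0 0 0.55 0 0 0 85;0 0 0.66 0 0 0 85;0 0 0.77 0 0 0 85;0 0 0.88 0 0 0 85"
}}

```text
clock: 6.1
ee_pos: [0.4964, 0.2491, 0.0352]
ee_rot: [[0.774, 0.633, -0.0], [0.633, -0.774, -0.0], [-0.0, -0.0, -1.0]]
wrist_force: [-0.5, 0.1, 0.2]
opening: 0.085
gripper_force: 0.0
```

>>> {"fn": "step_arm", "kwargs": {
  "series": "0 0 0.11 0 0 0 85;0 0 0.22 0 0 0 85;0 0 0.33 0 0 0 85;0 0 0.44 0 0 0 85;0 0 0.55 0 0 0 85;0 0 0.66 0 0 0 85;0 0 0.69 0 0 0 85;0 0 0.69 0 0 0 85"
}}

```text
clock: 6.77
ee_pos: [0.4964, 0.2492, 0.0352]
ee_rot: [[1.0, 0.0, -0.0], [0.0, -1.0, 0.0], [-0.0, -0.0, -1.0]]
wrist_force: [-0.2, -0.3, -0.1]
opening: 0.0849
gripper_force: 0.0
```

>>> {"fn": "step_arm", "kwargs": {
  "series": "0 0 0 0 0 0 75;0 0 0 0 0 0 68;0 0 0 0 0 0 65;0 0 0 0 0 0 62;0 0 0 0 0 0 60;0 0 0 0 0 0 60;0 0 0 0 0 0 60;0 0 0 0 0 0 60"
}}

```text
clock: 7.43
ee_pos: [0.4968, 0.249, 0.036]
ee_rot: [[1.0, 0.001, 0.0], [0.001, -1.0, -0.0], [0.0, 0.0, -1.0]]
wrist_force: [-2.3, -1.8, 4.9]
opening: 0.0632
gripper_force: 64.0
```

>>> {"fn": "step_arm", "kwargs": {
  "series": "0 0 0 0 0 0 64;0 0 0 0 0 0 72;0 0 0 0 0 0 85;0 0 0 0 0 0 85;0 0 0 0 0 0 85;0 0 0 0 0 -30 85;0 0 0 0 0 -65 85;0 0 0 0 0 -100 85"
}}

```text
clock: 8.1
ee_pos: [0.4955, 0.2489, 0.1354]
ee_rot: [[1.0, 0.001, -0.003], [0.001, -1.0, -0.001], [-0.003, 0.001, -1.0]]
wrist_force: [0.4, 0.5, 0.4]
opening: 0.085
gripper_force: 0.0
```

>>> {"fn": "step_arm", "kwargs": {
  "series": "0 0 0 6 30 0 85;0 0 0 14 70 0 85;0 0 0 22 110 0 85;0 0 0 30 150 0 85;0 0 0 38 190 0 85;0 0 0 46 230 0 85;0 0 0 54 270 0 85;0 0 0 62 310 0 85"
}}

```text
clock: 8.77
ee_pos: [0.5587, -0.0628, 0.1353]
ee_rot: [[1.0, 0.001, 0.0], [0.001, -1.0, 0.0], [0.0, -0.0, -1.0]]
wrist_force: [0.6, 0.1, 1.0]
opening: 0.0849
gripper_force: 0.0
```

>>> {"fn": "step_arm", "kwargs": {
  "series": "0 0 0 8 40 0 85;0 0 0 15 80 0 85;0 0 0 22 120 0 85;0 0 0 30 160 0 85;0 0 0 38 200 0 85;0 0 0 44 235 0 85;0 0 0 48 260 0 85;0 0 0 49 265 0 85"
}}

```text
clock: 9.43
ee_pos: [0.6079, -0.3303, 0.1353]
ee_rot: [[1.0, -0.003, 0.001], [-0.003, -1.0, -0.002], [0.001, 0.002, -1.0]]
wrist_force: [1.1, 1.5, 0.4]
opening: 0.0851
gripper_force: 0.0
```

```bash
python3 - <<'E'
from h import *
ims=[]
for n in("top","side"):
    im=cams.snapshot(n);cv2.imwrite(f"pics/{n}1.png",cv2.cvtColor(im,cv2.COLOR_RGB2BGR))
    u,v=proj(n,(.4965,.249,.057)).astype(int)
    ims.append(cv2.resize(im[v-30:v+30,u-38:u+38],None,fx=5,fy=5,interpolation=cv2.INTER_CUBIC)); print(n,u-38,v-30,proj(n,(.4965,.249,.057)))
    H=hsv(im).astype(int);sat=(H[...,1]>150)&(H[...,2]>70)
    for c,m in(("red",sat&((H[...,0]<4)|(H[...,0]>174))),("blue",sat&(abs(H[...,0]-118)<9))):
      k,l,st,ce=cv2.connectedComponentsWithStats(m.astype(np.uint8))
      for i in range(1,k):
        if 100<st[i,4]<700: print(n,c,st[i],onz(n,ce[i],.011).round(4))
cv2.imwrite("pics/pot1.png",cv2.cvtColor(np.hstack(ims),cv2.COLOR_RGB2BGR))
print(telemetry.get_state()["ee_pos"])
E
```

```text
top 156 163 [194.97126028 193.12610106]
top red [218 190  24  24 225] [0.4766 0.1473 0.011 ]
top blue [156 179  24  23 233] [0.5154 0.3458 0.011 ]
side 160 255 [198.25653039 285.00179121]
side red [258 209  17  18 207] [ 0.4715 -0.0927  0.011 ]
side red [212 260  30  23 313] [0.4776 0.1508 0.011 ]
side blue [234 177  16  15 179] [ 0.6234 -0.2205  0.011 ]
side blue [154 311  35  30 514] [0.5157 0.3499 0.011 ]
[ 0.60770148 -0.32672039  0.13484652]
```

View pics/pot1.png

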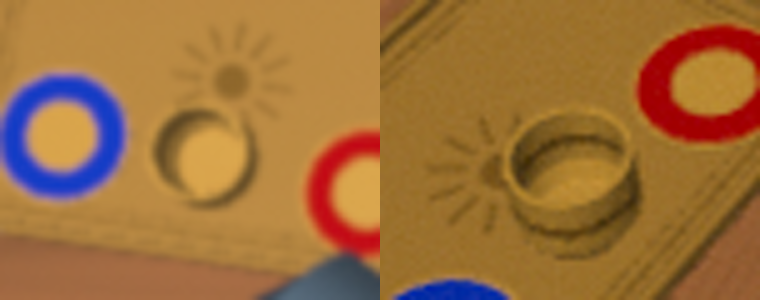

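The view shows the pot standing on the tray between the saucers: rim centre (196.6,194) in the top image and (197.6,286) in the side image. It is upright and agrees with the commanded spot within the calibration error. Next is the lid: squeeze it one way, turn, then grip.

>>> {"fn": "step_arm", "kwargs": {
  "series": "0 0 0 0 0 25 60;0 0 0 0 0 55 60;0 0 0 0 0 75 60;0 0 0 0 0 87 60;0 0 0 0 0 94 60;0 0 0 0 0 98 60;0 0 0 0 0 101 60;0 0 0 0 0 101 60"
}}

```text
clock: 10.2
ee_pos: [0.6085, -0.3258, 0.035]
ee_rot: [[1.0, 0.001, 0.001], [0.001, -1.0, -0.001], [0.001, 0.001, -1.0]]
wrist_force: [-0.2, -0.5, -0.1]
opening: 0.0599
gripper_force: 0.0
```

>>> {"fn": "step_arm", "kwargs": {
  "series": "0 0 0 0 0 0 50;0 0 0 0 0 0 40;0 0 0 0 0 0 30;0 0 0 0 0 0 24;0 0 0 0 0 0 20;0 0 0 0 0 0 17;0 0 0 0 0 0 14;0 0 0 0 0 0 14"
}}

```text
clock: 10.87
ee_pos: [0.6082, -0.3262, 0.0351]
ee_rot: [[1.0, 0.001, 0.001], [0.001, -1.0, -0.001], [0.001, 0.001, -1.0]]
wrist_force: [-0.9, -1.4, 5.0]
opening: 0.0156
gripper_force: 58.4
```

>>> {"fn": "step_arm", "kwargs": {
  "series": "0 0 0 0 0 0 30;0 0 0 0 0 0 60;0 0 -0.11 0 0 0 60;0 0 -0.22 0 0 0 60;0 0 -0.33 0 0 0 60;0 0 -0.44 0 0 0 60;0 0 -0.55 0 0 0 60;0 0 -0.66 0 0 0 60"
}}

```text
clock: 11.53
ee_pos: [0.6076, -0.3252, 0.0336]
ee_rot: [[0.786, 0.618, -0.001], [0.618, -0.786, 0.001], [-0.0, -0.001, -1.0]]
wrist_force: [0.4, 0.3, -0.4]
opening: 0.0601
gripper_force: 0.0
```

>>> {"fn": "step_arm", "kwargs": {
  "series": "0 0 -0.12 0 0 0 60;0 0 -0.24 0 0 0 60;0 0 -0.36 0 0 0 60;0 0 -0.48 0 0 0 60;0 0 -0.6 0 0 0 60;0 0 -0.72 0 0 0 60;0 0 -0.84 0 0 0 60;0 0 -0.91 0 0 0 60"
}}

```text
clock: 12.2
ee_pos: [0.6076, -0.3252, 0.0336]
ee_rot: [[-0.005, 1.0, -0.001], [1.0, 0.005, 0.001], [0.001, -0.001, -1.0]]
wrist_force: [0.3, -0.1, -0.2]
opening: 0.0599
gripper_force: 0.0
```

>>> {"fn": "step_arm", "kwargs": {
  "series": "0 0 0 0 0 0 50;0 0 0 0 0 0 40;0 0 0 0 0 0 30;0 0 0 0 0 0 24;0 0 0 0 0 0 20;0 0 0 0 0 0 17;0 0 0 0 0 0 12;0 0 0 0 0 0 12"
}}

```text
clock: 12.87
ee_pos: [0.608, -0.3258, 0.0344]
ee_rot: [[0.0, 1.0, 0.0], [1.0, -0.0, -0.0], [-0.0, 0.0, -1.0]]
wrist_force: [0.3, 0.9, 1.0]
opening: 0.0153
gripper_force: 58.5
```

>>> {"fn": "step_arm", "kwargs": {
  "series": "0 0 0 0 0 0 10;0 0 0 0 0 0 10;0 0 0 0 0 -20 10;0 0 0 0 0 -50 10;0 0 0 0 0 -85 10;0 0 0 0 0 -115 10;0 0 0 0 0 -120 10;0 0 0 0 0 -120 10"
}}

```text
clock: 13.53
ee_pos: [0.6093, -0.3268, 0.1576]
ee_rot: [[0.0, 1.0, 0.005], [1.0, -0.0, -0.004], [-0.004, 0.005, -1.0]]
wrist_force: [0.4, -0.5, -1.3]
opening: 0.0157
gripper_force: 58.6
```

>>> {"fn": "step_arm", "kwargs": {
  "series": "0 0 0 25 -5 0 10;0 0 0 60 -12 0 10;0 0 0 100 -19 0 10;0 0 0 140 -27 0 10;0 0 0 180 -35 0 10;0 0 0 220 -43 0 10;0 0 0 260 -50 0 10;0 0 0 300 -58 0 10"
}}

```text
clock: 14.2
ee_pos: [0.5478, -0.0236, 0.1518]
ee_rot: [[0.0, 1.0, -0.004], [1.0, -0.0, 0.001], [0.001, -0.004, -1.0]]
wrist_force: [0.4, 0.4, -0.7]
opening: 0.016
gripper_force: 58.7
```

>>> {"fn": "step_arm", "kwargs": {
  "series": "0 0 0 40 -8 0 10;0 0 0 80 -16 0 10;0 0 0 120 -24 0 10;0 0 0 160 -31 0 10;0 0 0 200 -39 0 10;0 0 0 240 -46 0 10;0 0 0 265 -51 0 10;0 0 0 274 -53 0 10"
}}

```text
clock: 14.87
ee_pos: [0.4944, 0.2511, 0.1518]
ee_rot: [[-0.004, 1.0, -0.004], [1.0, 0.004, -0.0], [-0.0, -0.004, -1.0]]
wrist_force: [0.3, -0.3, -1.2]
opening: 0.0156
gripper_force: 58.7
```

>>> {"fn": "step_arm", "kwargs": {
  "series": "0 0 0 0 0 0 10;0 0 0 0 0 15 10;0 0 0 0 0 30 10;0 0 0 0 0 30 10;0 0 0 0 0 30 10;0 0 0 0 0 30 10;0 0 0 0 0 30 10;0 0 0 0 0 30 10"
}}

```text
clock: 15.53
ee_pos: [0.4977, 0.248, 0.1252]
ee_rot: [[0.001, 1.0, 0.002], [1.0, -0.001, 0.0], [0.0, 0.002, -1.0]]
wrist_force: [0.3, 0.5, -0.1]
opening: 0.0155
gripper_force: 58.7
```

```bash
python3 - <<'E'
from h import *
for i in range(3):
    im=cams.snapshot("side");s=telemetry.get_state();print(s["ee_pos"],s["ee_rot"].round(3).tolist())
u,v=proj("side",(.4965,.249,.09)).astype(int)
cv2.imwrite("pics/lid2.png",cv2.cvtColor(cv2.resize(im[v-50:v+50,u-60:u+60],None,fx=4,fy=4,interpolation=cv2.INTER_CUBIC),cv2.COLOR_RGB2BGR))
E
```

```text
[0.4975294  0.24811572 0.12510887] [[0.0, 1.0, 0.001], [1.0, -0.0, 0.0], [0.0, 0.001, -1.0]]
[0.49742628 0.24820404 0.12502737] [[0.0, 1.0, 0.001], [1.0, -0.0, 0.0], [0.0, 0.001, -1.0]]
[0.49726727 0.24826452 0.12485845] [[0.0, 1.0, 0.001], [1.0, -0.0, 0.0], [0.0, 0.001, -1.0]]
```

View pics/lid2.png

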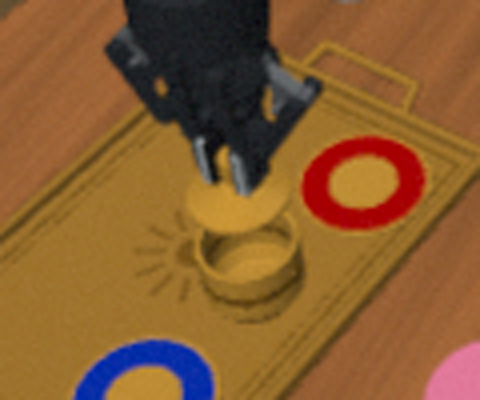

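The lid hangs level just above the pot mouth, at about (198–290,200) in the crop. Lowering it gently.

>>> {"fn": "step_arm", "kwargs": {
  "series": "0 0 0 0.5 -0.3 0 10;0 0 0 0.5 -0.3 8 10;0 0 0 0.5 -0.3 16 10;0 0 0 0.5 -0.3 22 10;0 0 0 0.5 -0.3 27 10;0 0 0 0.5 -0.3 30 10;0 0 0 0.5 -0.3 30 10;0 0 0 0.5 -0.3 30 10"
}}

```text
clock: 16.35
ee_pos: [0.4966, 0.2487, 0.094]
ee_rot: [[-0.0, 1.0, -0.0], [1.0, 0.0, -0.0], [-0.0, -0.0, -1.0]]
wrist_force: [0.6, -0.0, -2.2]
opening: 0.0155
gripper_force: 58.7
```

>>> {"fn": "step_arm", "kwargs": {
  "series": "0 0 0 0 0 1 10;0 0 0 0 0 2 10;0 0 0 0 0 3 10;0 0 0 0 0 4 10;0 0 0 0 0 5 10;0 0 0 0 0 6 10;0 0 0 0 0 7 10;0 0 0 0 0 7 10"
}}

```text
clock: 17.02
ee_pos: [0.4965, 0.2487, 0.087]
ee_rot: [[-0.0, 1.0, -0.0], [1.0, 0.0, -0.0], [-0.0, -0.0, -1.0]]
wrist_force: [-0.1, -0.2, -1.4]
opening: 0.0156
gripper_force: 58.7
```

>>> {"fn": "step_arm", "kwargs": {
  "series": "0 0 0 0 0 0.5 10;0 0 0 0 0 1 10;0 0 0 0 0 1.5 10;0 0 0 0 0 1.5 10;0 0 0 0 0 1.5 10;0 0 0 0 0 1.5 10;0 0 0 0 0 1.5 10;0 0 0 0 0 1.5 10"
}}

```text
clock: 17.68
ee_pos: [0.4967, 0.2488, 0.0858]
ee_rot: [[0.0, 1.0, 0.0], [1.0, -0.0, 0.0], [0.0, 0.0, -1.0]]
wrist_force: [-0.3, 0.3, -0.7]
opening: 0.0157
gripper_force: 58.7
```

>>> {"fn": "step_arm", "kwargs": {
  "series": "0 0 0 0 0 0.5 10;0 0 0 0 0 0.5 17;0 0 0 0 0 0.5 22;0 0 0 0 0 0.5 35;0 0 0 0 0 0.5 50;0 0 0 0 0 0 50;0 0 0 0 0 -15 50;0 0 0 0 0 -45 50"
}}

```text
clock: 18.35
ee_pos: [0.4938, 0.2479, 0.1275]
ee_rot: [[0.0, 1.0, -0.008], [1.0, -0.0, -0.002], [-0.002, -0.008, -1.0]]
wrist_force: [-0.7, 1.1, -1.0]
opening: 0.0502
gripper_force: 0.0
```

>>> {"fn": "step_arm", "kwargs": {
  "series": "0 0 0 -25 -3 -10 85;0 0 0 -60 -8 -10 85;0 0 0 -100 -14 -10 85;0 0 0 -140 -20 -10 85;0 0 0 -180 -26 -10 85;0 0 0 -220 -32 -10 85;0 0 0 -260 -38 0 85;0 0 0 -295 -43 10 85"
}}

```text
clock: 19.02
ee_pos: [0.4537, -0.0486, 0.1216]
ee_rot: [[0.0, 1.0, 0.003], [1.0, -0.0, -0.001], [-0.001, 0.003, -1.0]]
wrist_force: [-0.6, 0.3, 0.4]
opening: 0.085
gripper_force: 0.0
```

```bash
python3 - <<'E'
from h import *
im=cams.snapshot("side");im=cams.snapshot("side");s=telemetry.get_state();print(s["ee_pos"],s["ee_rot"].round(3).tolist())
u,v=proj("side",(.4965,.249,.07)).astype(int)
cv2.imwrite("pics/lid3.png",cv2.cvtColor(cv2.resize(im[v-40:v+30,u-45:u+45],None,fx=6,fy=6,interpolation=cv2.INTER_CUBIC),cv2.COLOR_RGB2BGR))
E
```

```text
[ 0.45246332 -0.04993428  0.11990511] [[0.007, 1.0, -0.002], [1.0, -0.007, -0.0], [-0.0, -0.002, -1.0]]
```

View pics/lid3.png

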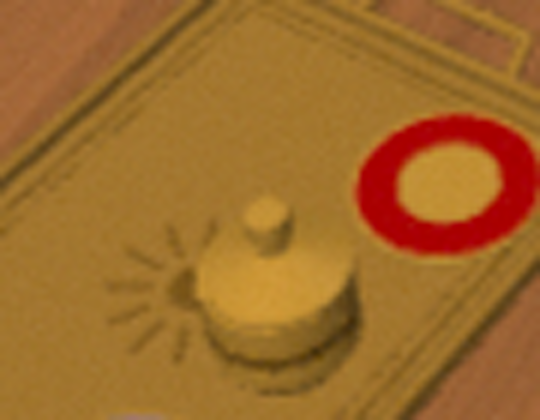

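The lid is flat on the pot rim: knob at about (267,222) in the crop and a level flange. Now the red cup.

>>> {"fn": "step_arm", "kwargs": {
  "series": "0 0 0 -8 0 15 85;0 0 0 -8 0 35 85;0 0 0 -8 0 52 85;0 0 0 -8 0 65 85;0 0 0 -8 0 75 85;0 0 0 -8 0 81 85;0 0 0 -8 0 84 85;0 0 0 -8 0 84 85"
}}

```text
clock: 19.78
ee_pos: [0.4537, -0.054, 0.0366]
ee_rot: [[-0.0, 1.0, -0.0], [1.0, 0.0, 0.0], [0.0, -0.0, -1.0]]
wrist_force: [0.3, -1.1, -0.8]
opening: 0.0851
gripper_force: 0.0
```

>>> {"fn": "step_arm", "kwargs": {
  "series": "0 0 0 0 0 0 75;0 0 0 0 0 0 65;0 0 0 0 0 0 57;0 0 0 0 0 0 50;0 0 0 0 0 0 44;0 0 0 0 0 0 42;0 0 0 0 0 0 42;0 0 0 0 0 0 42"
}}

```text
clock: 20.45
ee_pos: [0.4544, -0.0545, 0.0379]
ee_rot: [[0.0, 1.0, 0.001], [1.0, -0.0, -0.0], [-0.0, 0.001, -1.0]]
wrist_force: [-0.3, 1.2, 5.7]
opening: 0.0531
gripper_force: 62.4
```

>>> {"fn": "step_arm", "kwargs": {
  "series": "0 0 0 0 0 -25 42;0 0 0 0 0 -60 42;0 0 0 20 3 -85 42;0 0 0 55 7 -90 42;0 0 0 95 12 -90 42;0 0 0 135 17 -90 42;0 0 0 170 21 -90 42;0 0 0 195 24 -90 42"
}}

```text
clock: 21.12
ee_pos: [0.4774, 0.1434, 0.1272]
ee_rot: [[-0.002, 1.0, 0.001], [1.0, 0.002, 0.001], [0.001, 0.001, -1.0]]
wrist_force: [0.1, 0.2, -0.8]
opening: 0.0532
gripper_force: 63.5
```

>>> {"fn": "step_arm", "kwargs": {
  "series": "0 0 0 11 1 0 42;0 0 0 11 1 20 42;0 0 0 11 1 40 42;0 0 0 11 1 55 42;0 0 0 11 1 65 42;0 0 0 11 1 70 42;0 0 0 11 1 70 42;0 0 0 11 1 70 42"
}}

```text
clock: 21.78
ee_pos: [0.4791, 0.1515, 0.0573]
ee_rot: [[0.001, 1.0, 0.001], [1.0, -0.001, 0.0], [0.0, 0.001, -1.0]]
wrist_force: [0.0, 0.5, -0.4]
opening: 0.0532
gripper_force: 63.5
```

>>> {"fn": "step_arm", "kwargs": {
  "series": "0 0 0 0 -1.5 3 42;0 0 0 0 -1.5 5 42;0 0 0 0 -1.5 7 42;0 0 0 0 -1.5 8.5 42;0 0 0 0 -1.5 9 42;0 0 0 0 -1.5 9 42;0 0 0 0 -1.5 9 42;0 0 0 0 -1.5 9 42"
}}

```text
clock: 22.45
ee_pos: [0.4774, 0.1518, 0.049]
ee_rot: [[-0.0, 1.0, -0.0], [1.0, 0.0, -0.0], [-0.0, -0.0, -1.0]]
wrist_force: [-4.8, -0.8, 8.8]
opening: 0.053
gripper_force: 64.4
```

>>> {"fn": "step_arm", "kwargs": {
  "series": "0 0 0 0 0 0.5 42;0 0 0 0 0 0.5 50;0 0 0 0 0 0.5 56;0 0 0 0 0 0.5 65;0 0 0 0 0 0.5 75;0 0 0 0 0 0.5 85;0 0 0 0 0 -15 85;0 0 0 0 0 -45 85"
}}

```text
clock: 23.12
ee_pos: [0.474, 0.1514, 0.0897]
ee_rot: [[0.0, 1.0, -0.009], [1.0, -0.0, -0.001], [-0.001, -0.009, -1.0]]
wrist_force: [-0.6, -0.1, -0.8]
opening: 0.0848
gripper_force: 0.0
```

>>> {"fn": "step_arm", "kwargs": {
  "series": "0 0 0 -25 10 -30 85;0 0 0 -60 22 -30 85;0 0 0 -100 37 -30 85;0 0 0 -140 51 -30 85;0 0 0 -180 66 -30 85;0 0 0 -220 80 -30 85;0 0 0 -260 95 -30 85;0 0 0 -295 108 -30 85"
}}

```text
clock: 23.78
ee_pos: [0.5853, -0.1451, 0.1225]
ee_rot: [[0.0, 1.0, -0.0], [1.0, -0.0, 0.0], [0.0, -0.0, -1.0]]
wrist_force: [2.1, 1.0, 0.5]
opening: 0.0852
gripper_force: 0.0
```

>>> {"fn": "step_arm", "kwargs": {
  "series": "0 0 0 -20 6 0 85;0 0 0 -32 10 0 85;0 0 0 -36 11 0 85;0 0 0 -36 11 0 85;0 0 0 -36 11 0 85;0 0 0 -36 11 0 85;0 0 0 -36 11 0 85;0 0 0 -36 11 0 85"
}}

```text
clock: 24.45
ee_pos: [0.5959, -0.1778, 0.1228]
ee_rot: [[-0.001, 1.0, -0.0], [1.0, 0.001, 0.0], [0.0, -0.0, -1.0]]
wrist_force: [0.4, 1.2, 0.6]
opening: 0.0853
gripper_force: 0.0
```

>>> {"fn": "step_arm", "kwargs": {
  "series": "0 0 0 -1.5 0.5 15 85;0 0 0 -1.5 0.5 35 85;0 0 0 -1.5 0.5 52 85;0 0 0 -1.5 0.5 65 85;0 0 0 -1.5 0.5 75 85;0 0 0 -1.5 0.5 82 85;0 0 0 -1.5 0.5 86 85;0 0 0 -1.5 0.5 86 85"
}}

```text
clock: 25.12
ee_pos: [0.5963, -0.1803, 0.0362]
ee_rot: [[-0.0, 1.0, -0.001], [1.0, 0.0, 0.0], [0.0, -0.001, -1.0]]
wrist_force: [0.7, -0.2, 0.1]
opening: 0.085
gripper_force: 0.0
```

>>> {"fn": "step_arm", "kwargs": {
  "series": "0 0 0 0 0 0 75;0 0 0 0 0 0 65;0 0 0 0 0 0 57;0 0 0 0 0 0 50;0 0 0 0 0 0 44;0 0 0 0 0 0 42;0 0 0 0 0 0 42;0 0 0 0 0 0 42"
}}

```text
clock: 25.78
ee_pos: [0.5976, -0.181, 0.0382]
ee_rot: [[-0.0, 1.0, 0.002], [1.0, 0.0, -0.001], [-0.001, 0.002, -1.0]]
wrist_force: [0.1, 0.3, 5.7]
opening: 0.0517
gripper_force: 63.3
```

>>> {"fn": "step_arm", "kwargs": {
  "series": "0 0 0 0 0 -25 42;0 0 0 0 0 -60 42;0 0 0 10 -1 -95 42;0 0 0 35 -5 -125 42;0 0 0 73 -11 -135 42;0 0 0 112 -17 -135 42;0 0 0 152 -23 -135 42;0 0 0 192 -29 -135 42"
}}

```text
clock: 26.45
ee_pos: [0.5665, 0.0131, 0.1716]
ee_rot: [[0.001, 1.0, -0.001], [1.0, -0.001, 0.0], [0.0, -0.001, -1.0]]
wrist_force: [0.5, 0.4, -1.9]
opening: 0.0519
gripper_force: 63.1
```

>>> {"fn": "step_arm", "kwargs": {
  "series": "0 0 0 40 -6 0 42;0 0 0 80 -12 0 42;0 0 0 120 -18 0 42;0 0 0 160 -24 0 42;0 0 0 200 -30 0 42;0 0 0 240 -37 0 42;0 0 0 280 -43 0 42;0 0 0 310 -48 0 42"
}}

```text
clock: 27.12
ee_pos: [0.5179, 0.3241, 0.1711]
ee_rot: [[-0.002, 1.0, -0.001], [1.0, 0.002, -0.0], [-0.0, -0.001, -1.0]]
wrist_force: [1.4, -0.2, -1.0]
opening: 0.0517
gripper_force: 63.1
```

>>> {"fn": "step_arm", "kwargs": {
  "series": "0 0 0 17 -2 0 42;0 0 0 26 -3 0 42;0 0 0 26 -3 0 42;0 0 0 26 -3 0 42;0 0 0 26 -3 30 42;0 0 0 26 -3 60 42;0 0 0 26 -3 60 42;0 0 0 26 -3 60 42"
}}

```text
clock: 27.78
ee_pos: [0.5156, 0.3455, 0.11]
ee_rot: [[0.002, 1.0, -0.004], [1.0, -0.002, -0.002], [-0.002, -0.004, -1.0]]
wrist_force: [-0.2, 0.4, -0.2]
opening: 0.0518
gripper_force: 63.2
```

>>> {"fn": "step_arm", "kwargs": {
  "series": "0 0 0 0.5 0 15 42;0 0 0 0.5 0 32 42;0 0 0 0.5 0 46 42;0 0 0 0.5 0 54 42;0 0 0 0.5 0 59 42;0 0 0 0.5 0 62 42;0 0 0 0.5 0 63 42;0 0 0 0.5 0 63 42"
}}

```text
clock: 28.45
ee_pos: [0.517, 0.3482, 0.0495]
ee_rot: [[0.0, 1.0, 0.001], [1.0, -0.0, 0.0], [0.0, 0.001, -1.0]]
wrist_force: [0.7, 0.3, -1.2]
opening: 0.0516
gripper_force: 63.4
```

>>> {"fn": "step_arm", "kwargs": {
  "series": "0 0 0 0 0 0.5 42;0 0 0 0 0 0.5 50;0 0 0 0 0 0.5 56;0 0 0 0 0 0.5 65;0 0 0 0 0 0.5 75;0 0 0 0 0 0.5 85;0 0 0 0 0 -15 85;0 0 0 0 0 -45 85"
}}

```text
clock: 29.12
ee_pos: [0.5137, 0.3466, 0.0901]
ee_rot: [[0.0, 1.0, -0.008], [1.0, -0.0, -0.003], [-0.003, -0.008, -1.0]]
wrist_force: [0.3, -0.4, 0.0]
opening: 0.085
gripper_force: 0.0
```

>>> {"fn": "step_arm", "kwargs": {
  "series": "0 0 0 0 0 -40 85;0 0 0 0 0 -80 85;0 0 0 -15 -2 -115 85;0 0 0 -50 -5 -120 85;0 0 0 -90 -10 -120 85;0 0 0 -130 -14 -120 85;0 0 0 -170 -18 -120 85;0 0 0 -210 -22 -120 85"
}}

```text
clock: 29.78
ee_pos: [0.4939, 0.1364, 0.214]
ee_rot: [[-0.001, 1.0, 0.001], [1.0, 0.001, -0.0], [-0.0, 0.001, -1.0]]
wrist_force: [1.1, 0.5, -0.6]
opening: 0.085
gripper_force: 0.0
```

>>> {"fn": "step_arm", "kwargs": {
  "series": "0 0 0 -40 -4 0 85;0 0 0 -80 -9 0 85;0 0 0 -120 -13 0 85;0 0 0 -160 -17 0 85;0 0 0 -200 -22 0 85;0 0 0 -240 -26 0 85;0 0 0 -280 -30 0 85;0 0 0 -320 -35 0 85"
}}

```text
clock: 30.45
ee_pos: [0.459, -0.184, 0.2141]
ee_rot: [[0.0, 1.0, 0.001], [1.0, -0.0, -0.0], [-0.0, 0.001, -1.0]]
wrist_force: [1.7, -0.1, -0.7]
opening: 0.0847
gripper_force: 0.0
```

>>> {"fn": "step_arm", "kwargs": {
  "series": "0 0 0.11 -38 -4 0 85;0 0 0.22 -76 -8 0 85;0 0 0.33 -110 -12 0 85;0 0 0.44 -135 -14 0 85;0 0 0.55 -150 -16 0 85;0 0 0.66 -150 -16 0 85;0 0 0.77 -150 -16 0 85;0 0 0.88 -150 -16 0 85"
}}

```text
clock: 31.12
ee_pos: [0.4433, -0.3324, 0.2136]
ee_rot: [[0.775, 0.632, -0.0], [0.632, -0.775, 0.0], [0.0, -0.0, -1.0]]
wrist_force: [0.1, 0.1, 0.2]
opening: 0.0852
gripper_force: 0.0
```

>>> {"fn": "step_arm", "kwargs": {
  "series": "0 0 0.11 0 0 0 85;0 0 0.22 0 0 0 85;0 0 0.33 0 0 0 85;0 0 0.429 0 0 0 85;0 0 0.429 0 0 0 85;0 0 0.429 0 0 0 85;0 0 0.429 0 0 0 85;0 0 0.429 0 0 0 85"
}}

```text
clock: 31.78
ee_pos: [0.4435, -0.332, 0.2138]
ee_rot: [[0.966, 0.26, -0.0], [0.26, -0.966, 0.0], [-0.0, -0.0, -1.0]]
wrist_force: [-0.1, -1.3, 0.2]
opening: 0.0849
gripper_force: 0.0
```

```bash
python3 - <<'E'
from h import *
for n in("side","top"):
    im=cams.snapshot(n);s=telemetry.get_state()
    cv2.imwrite(f"pics/{n}4.png",cv2.cvtColor(im,cv2.COLOR_RGB2BGR))
    if n=="side":cv2.imwrite("pics/side4c.png",cv2.cvtColor(cv2.resize(im[80:400,90:390],None,fx=1.85,fy=1.85,interpolation=cv2.INTER_CUBIC),cv2.COLOR_RGB2BGR))
R=s["ee_rot"];d=np.array([.4422,-.3323,.2])-s["ee_pos"];print(s["ee_pos"],R.round(3).tolist(),"tool shift mm",(R.T@d*1000).round(1),"psi",np.degrees(np.arctan2(R[1,0],R[0,0])))
E
```

```text
[ 0.44354062 -0.33198914  0.21377645] [[0.966, 0.26, -0.0], [0.26, -0.966, 0.0], [-0.0, -0.0, -1.0]] tool shift mm [-1.4 -0.  13.8] psi 15.048721912968837
```

View pics/side4c.png

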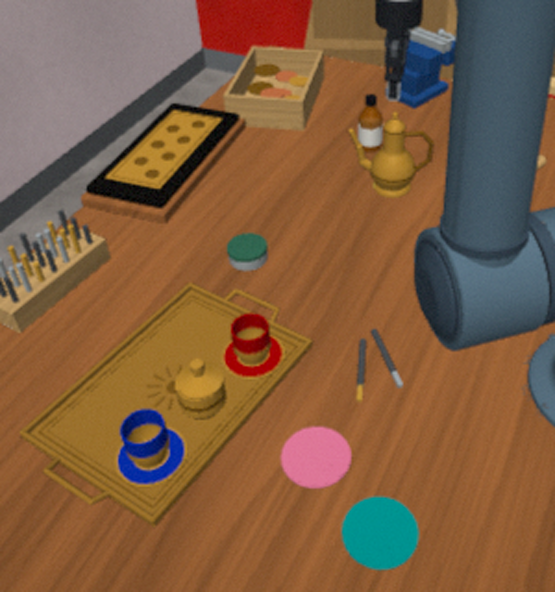

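Both cups stand on their own saucers, red at (251,340) and blue at (148,437) in the crop, and the lid is on. The gripper is over the coffee pot's finial at (397,120).

>>> {"fn": "step_arm", "kwargs": {
  "series": "0 0 0 -1.4 0 15 75;0 0 0 -1.4 0 35 70;0 0 0 -1.4 0 57 70;0 0 0 -1.4 0 77 70;0 0 0 -1.4 0 91 70;0 0 0 -1.4 0 101 70;0 0 0 -1.4 0 107 70;0 0 0 -1.4 0 107 70"
}}

```text
clock: 32.55
ee_pos: [0.4418, -0.3319, 0.1057]
ee_rot: [[0.966, 0.259, -0.001], [0.259, -0.966, 0.002], [-0.001, -0.002, -1.0]]
wrist_force: [-0.4, -0.2, 1.2]
opening: 0.0701
gripper_force: 0.0
```

>>> {"fn": "step_arm", "kwargs": {
  "series": "0 0 0 0 0 0 60;0 0 0 0 0 0 50;0 0 0 0 0 0 42;0 0 0 0 0 0 36;0 0 0 0 0 0 30;0 0 0 0 0 0 25;0 0 0 0 0 0 25;0 0 0 0 0 0 25"
}}

```text
clock: 33.22
ee_pos: [0.443, -0.3336, 0.1083]
ee_rot: [[0.966, 0.259, 0.002], [0.259, -0.966, -0.003], [0.001, 0.003, -1.0]]
wrist_force: [1.1, -2.7, 5.1]
opening: 0.0367
gripper_force: 59.5
```

>>> {"fn": "step_arm", "kwargs": {
  "series": "0 0 0 0 0 0 25;0 0 0 0 0 -10 25;0 0 0 0 0 -30 25;0 0 0 0 0 -55 25;0 0 0 0 0 -80 25;0 0 0 0 0 -100 25;0 0 0 0 0 -110 25;0 0 0 0 0 -110 25"
}}

```text
clock: 33.88
ee_pos: [0.4427, -0.3326, 0.2187]
ee_rot: [[0.966, 0.259, 0.002], [0.259, -0.966, -0.002], [0.001, 0.002, -1.0]]
wrist_force: [0.6, 0.0, -4.3]
opening: 0.0367
gripper_force: 60.9
```

>>> {"fn": "step_arm", "kwargs": {
  "series": "0 0 0 10 -17 0 25;0 0 0 28 -46 0 25;0 0 0 48 -79 0 25;0 0 0 68 -112 0 25;0 0 0 88 -145 0 25;0 0 0 109 -179 0 25;0 0 0 129 -213 0 25;0 0 0 150 -247 0 25"
}}

```text
clock: 34.55
ee_pos: [0.5216, -0.0525, 0.2141]
ee_rot: [[0.966, 0.259, -0.005], [0.259, -0.966, 0.002], [-0.004, -0.003, -1.0]]
wrist_force: [0.5, 0.3, -4.3]
opening: 0.037
gripper_force: 61.2
```

>>> {"fn": "step_arm", "kwargs": {
  "series": "0 0 -0.05 20 -33 0 25;0 0 -0.13 41 -67 0 25;0 0 -0.22 62 -102 0 25;0 0 -0.32 83 -137 0 25;0 0 -0.42 104 -172 0 25;0 0 -0.52 124 -205 0 25;0 0 -0.62 141 -234 0 25;0 0 -0.72 154 -254 0 25"
}}

```text
clock: 35.22
ee_pos: [0.6046, 0.2332, 0.2135]
ee_rot: [[0.55, 0.835, -0.005], [0.835, -0.55, -0.0], [-0.003, -0.004, -1.0]]
wrist_force: [-0.3, -1.6, -4.2]
opening: 0.0366
gripper_force: 61.2
```

>>> {"fn": "step_arm", "kwargs": {
  "series": "0 0 -0.1 0 0 0 25;0 0 -0.2 0 0 0 25;0 0 -0.29 0 0 0 25;0 0 -0.36 0 0 0 25;0 0 -0.4 0 0 0 25;0 0 -0.423 0 0 0 25;0 0 -0.423 0 0 0 25;0 0 -0.423 0 0 0 25"
}}

```text
clock: 35.88
ee_pos: [0.6054, 0.2301, 0.2152]
ee_rot: [[0.166, 0.986, -0.003], [0.986, -0.166, -0.0], [-0.001, -0.003, -1.0]]
wrist_force: [0.3, -0.8, -3.6]
opening: 0.0366
gripper_force: 61.1
```

```bash
python3 - <<'E'
from h import *
t=cams.snapshot("top");im=cams.snapshot("side");s=telemetry.get_state();R=s["ee_rot"];print(s["ee_pos"],"shift",(R.T@(np.array([.606,.231,.2])-s["ee_pos"])*1000).round(1),np.degrees(np.arctan2(R[1,0],R[0,0])),s["wrist_force"],s["opening"])
cv2.imwrite("pics/side5.png",cv2.cvtColor(cv2.resize(im[130:400,60:330],None,fx=2.2,fy=2.2,interpolation=cv2.INTER_CUBIC),cv2.COLOR_RGB2BGR))
E
```

```text
[0.60582093 0.23014318 0.21605537] shift [ 0.9  0.1 16.1] 80.4541016788324 [ 0.68246699 -0.25204219 -3.77970985] 0.03701820561748397
```

View pics/side5.png

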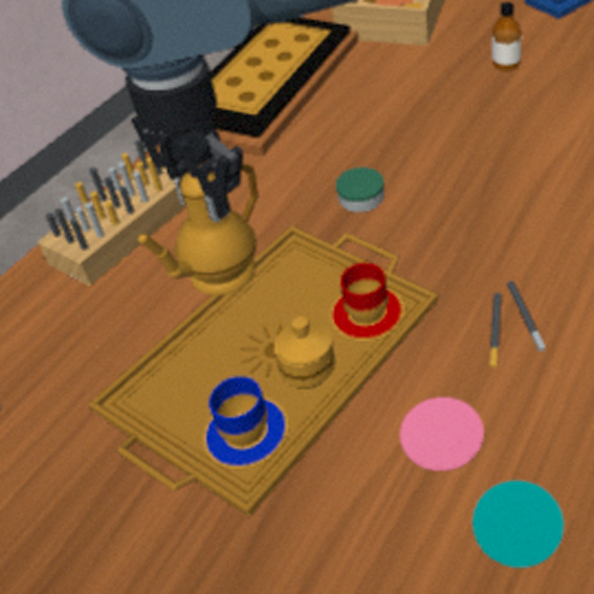

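The pot hangs upright behind the sugar pot, with its spout at (145,240) pointing to the tray's left end. Lowering it.

>>> {"fn": "step_arm", "kwargs": {
  "series": "0 0 0 0 0 15 25;0 0 0 0 0 38 25;0 0 0 0 0 60 25;0 0 0 0 0 78 25;0 0 0 0 0 90 25;0 0 0 0 0 98 25;0 0 0 0 0 102 25;0 0 0 0 0 102 25"
}}

```text
clock: 36.65
ee_pos: [0.6061, 0.2302, 0.1144]
ee_rot: [[0.165, 0.986, -0.001], [0.986, -0.165, -0.0], [-0.0, -0.001, -1.0]]
wrist_force: [0.1, 0.3, -2.8]
opening: 0.0369
gripper_force: 61.0
```

>>> {"fn": "step_arm", "kwargs": {
  "series": "0 0 0 0 0 0.5 25;0 0 0 0 0 1 25;0 0 0 0 0 1.5 25;0 0 0 0 0 2 25;0 0 0 0 0 2 25;0 0 0 0 0 2 25;0 0 0 0 0 2 25;0 0 0 0 0 2 25"
}}

```text
clock: 37.32
ee_pos: [0.6065, 0.2303, 0.1133]
ee_rot: [[0.165, 0.986, 0.001], [0.986, -0.165, 0.0], [0.0, 0.001, -1.0]]
wrist_force: [1.2, -0.6, -1.8]
opening: 0.0367
gripper_force: 61.1
```

Force is starting to drop, so it is touching. I'll go down slightly more, release and retreat upward.

>>> {"fn": "step_arm", "kwargs": {
  "series": "0 0 0 0 0 0.5 25;0 0 0 0 0 1 25;0 0 0 0 0 1 25;0 0 0 0 0 1 33;0 0 0 0 0 1 38;0 0 0 0 0 1 50;0 0 0 0 0 1 65;0 0 0 0 0 1 70"
}}

```text
clock: 37.98
ee_pos: [0.606, 0.2302, 0.1114]
ee_rot: [[0.165, 0.986, -0.0], [0.986, -0.165, -0.0], [-0.0, -0.0, -1.0]]
wrist_force: [-0.0, 0.3, 0.6]
opening: 0.0697
gripper_force: 0.0
```

>>> {"fn": "step_arm", "kwargs": {
  "series": "0 0 0 0 0 -5 70;0 0 0 0 0 -20 70;0 0 0 0 0 -45 70;0 0 0 0 0 -75 70;0 0 0 0 0 -105 70;0 0 0 0 0 -130 70;0 0 0 0 0 -140 70;0 0 0 0 0 -140 70"
}}

```text
clock: 38.65
ee_pos: [0.6079, 0.2307, 0.2566]
ee_rot: [[0.165, 0.986, 0.008], [0.986, -0.165, 0.001], [0.003, 0.007, -1.0]]
wrist_force: [0.8, 0.4, 0.2]
opening: 0.07
gripper_force: 0.0
```

>>> {"fn": "step_arm", "kwargs": {
  "series": "0 0 0 -40 0 0 70;0 0 0 -80 0 0 70;0 0 0 -120 0 0 70;0 0 0 -160 0 0 70;0 0 0 -200 0 0 70;0 0 0 -240 0 0 70;0 0 0 -270 0 0 70;0 0 0 -280 0 0 70"
}}

```text
clock: 39.32
ee_pos: [0.5583, -0.0492, 0.2498]
ee_rot: [[0.169, 0.986, -0.003], [0.986, -0.169, -0.0], [-0.001, -0.003, -1.0]]
wrist_force: [-0.0, -0.1, -0.2]
opening: 0.0703
gripper_force: 0.0
```

```bash
python3 - <<'E'
from h import *
t=cams.snapshot("top");im=cams.snapshot("side");print(telemetry.get_state()["ee_pos"])
a=cv2.resize(t[125:225,135:265],None,fx=3,fy=3,interpolation=cv2.INTER_CUBIC);b=cv2.resize(im[170:360,90:280],None,fx=2,fy=2,interpolation=cv2.INTER_CUBIC)
o=np.zeros((380,770,3),np.uint8);o[:300,:390]=a;o[:,390:]=b
cv2.imwrite("pics/fin.png",cv2.cvtColor(o,cv2.COLOR_RGB2BGR))
E
```

```text
[ 0.55901448 -0.04708628  0.25018739]
```

View pics/fin.png

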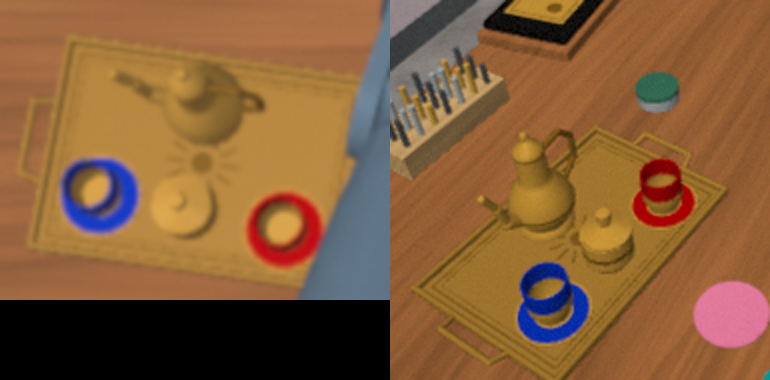

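```bash
python3 - <<'E'
from h import *
T=lambda x,y:((x+.5)/3-.5+135,(y+.5)/3-.5+125)
S=lambda x,y:((x-389.5)/2-.5+90,(y+.5)/2-.5+170)
for n in("top","side"):
  im=cams.snapshot(n);H=hsv(im).astype(int);sat=(H[...,1]>130)&(H[...,2]>40)
  for c,m,P in(("red",sat&((H[...,0]<5)|(H[...,0]>172)),(.4772,.149)),("blue",sat&(abs(H[...,0]-118)<10),(.5156,.348))):
    m=m.astype(np.uint8)
    u,v=proj(n,(*P,.05)).astype(int);w=np.zeros_like(m);w[v-28:v+28,u-28:u+28]=1;m&=w
    ys,xs=np.nonzero(m);print(n,c,"box",xs.min(),xs.max(),ys.min(),ys.max(),"saucer",proj(n,(*P,.011)).round(1),"rim expected",proj(n,(*P,.069)).round(1))
print("seen rims top: blue",T(93,189),"red",T(283,223),"side: blue",S(545,284),"red",S(660,176))
E
python3 - <<'E'
import cv2,numpy as np
t=cv2.imread("pics/fin.png")
a=t[145:280,45:335];b=t[140:350,500:710]
o=np.zeros((600,800,3),np.uint8)
a=cv2.resize(a,None,fx=2.7,fy=2.7);b=cv2.resize(b,None,fx=1.1,fy=1.1);o[:a.shape[0],:a.shape[1]]=a;o[366:366+b.shape[0],:b.shape[1]]=b
cv2.imwrite("pics/fin2.png",o)
E
```

```text
top red box 218 242 190 213 saucer [228.7 201.3] rim expected [226.3 198.4]
top blue box 156 180 178 201 saucer [167.4 189.9] rim expected [162.5 186.6]
side red box 212 241 250 282 saucer [226.7 271.2] rim expected [224.7 256.3]
side blue box 154 188 302 340 saucer [171.6 325.3] rim expected [167.  310.6]
seen rims top: blue (165.66666666666666, 187.66666666666666) red (229.0, 199.0) side: blue (167.25, 311.75) red (224.75, 257.75)
```

View pics/fin2.png

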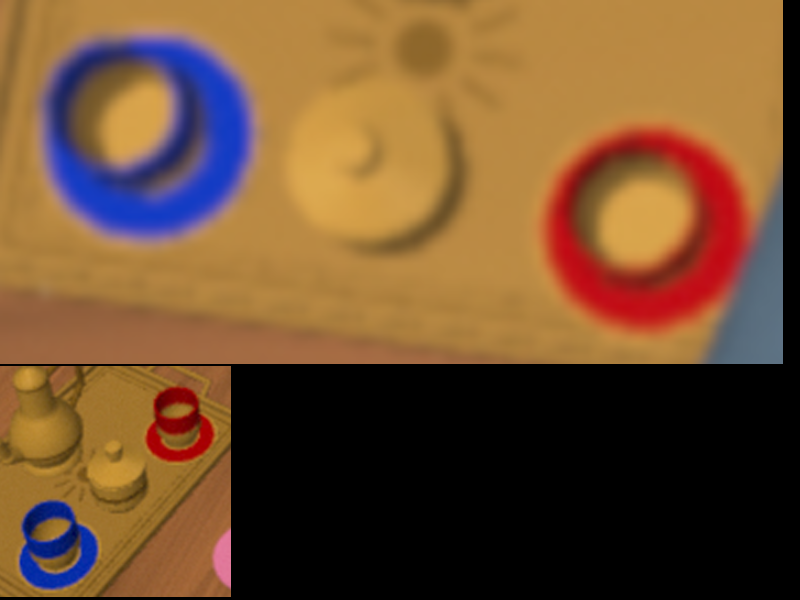

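The blue rim is at about (124,118) against its saucer at (149,137), and the red rim at about (640,217) against its saucer at (647,228). After allowing for parallax, the cups are within roughly 3–6 mm of centre, inside the 12 mm limit. The lid is seated, and the coffee pot is upright with its spout to the left. Handing in.

```bash
python3 -c "
from workcell import order,telemetry
print(telemetry.get_state()['clock']);print(order.job_done())"
```

```text
39.5167
the job is handed in; nothing more can be done
None
```

I made up the coffee set on the tray and handed the job in at 39.5 s of the 144 s allowed; the hand-in gave no verdict, but my last camera check put every piece in place.

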